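# Stop the vacuum and loosen the filter holder's knurled collar

## Robot

A 7-joint arm with a two-finger parallel gripper is mounted at the origin on the work surface. World frame = base frame: x ahead of the robot, y to its left, z up, the work surface at z = 0. Lengths are in m, angles in rad, forces in N, time in s.
With the tool pointing down it reaches from about 0.4 to 0.75 m from the base axis. Payload 19.5 kg.
Tool frame: the origin (TCP) lies midway between the tips of the shut fingers; the grasp point (between the pads) lies 19 mm behind it; x points along the fingers, z is the direction in which the jaws open and shut, and the axes are right-handed (so a half turn about x gives the same grasp; the last joint's range is limited). The gripper opens to 85 mm and grips with 20 to 120 N. Pads are 22 mm wide; open, the fingers measure 114 mm over their backs; the gripper's body (76 mm by 85 mm) begins 54 mm behind the grasp point. The pads swing forward as they close: fully open they stand 13 mm farther back than shut.
Start: joints at [1.062, 0.707, -0.028, 1.485, 0.022, 0.951, -0.075], TCP at [0.259, -0.513, 0.231] pointing down, gripper open.
Joint ranges: [-2.71, 2.71], [-0.32, 2.16], [-1.57, 1.52], [0, 2.45], [-1.46, 4.6], [0, 2.02], [-2.83, 2.83]. Speed limits (rad/s): [1.89, 1.89, 2.57, 2.57, 3.01, 3.01, 3.01].

## Interface

Orientations are given as [roll, pitch, yaw] about the fixed x, y, z axes, in that order (R = Rz(yaw) Ry(pitch) Rx(roll)).
In Python, from bench import env gives the robot as it stands.
- The arm moves only by the tool servo_tool, never from a script. Its argument "increments" is a list of rows, each a list of 6 numbers: the shift along the tool's x, y, z in mm, then the turn, a rotation vector about the tool's x, y, z in rad. A call has 1 to 20 rows; each row is the pose to reach, as a shift and turn from the pose commanded when the call began, along the tool's axes at that moment; what a row does not reach only later rows make up. A row lasts 1/10 s, in which the tool goes at most 50 mm and 8.59 degrees, less where a joint would pass 70% of its speed; a pose out of reach is approached as far as the arm can. A call with a gripper value outside its range is refused whole. "fingers" is the finger opening in mm, from 0 to 85.4, set as the call begins (left out, the last holds). The fingers move at their own pace and stop on an object; "newtons" is the grip in N (left out, the last holds). Time passes only in rows, so rows that repeat a pose let the fingers close. It gives the time, the measured TCP pose, the force and the opening at its end, in the units of the state.
- env.sense(): the state, without advancing time (a new reading comes with each control period).
- env.camera(name): name is "scene" or "top" or "wrist"; returns a dict with "color" (480x640x3 uint8, blue, green, red), "z_map" (480x640 float32, m along the optical axis (not along the pixel's ray), 0 where there is no reading), "camera_matrix" (3x3 intrinsics, pixels), "xyz" and "attitude" of the camera in the world. Camera axes: x right, y down, z forward; pixel columns grow to the right and rows downward; lengths in m; the calibration is good to about 2 mm. A picture is of the moment at which its call begins.
- env.hand_in(): hands the job in, once; it reports no verdict.
The state is a dict: "time": time; "q": joint angles; "joint_vel": joint speeds; "joint_efforts": joint torques, N m; "tcp_pos": TCP position; "eef_rot": TCP orientation; "wrist_force": force on the tool from outside, world axes, zero at the start; "wrist_torque": the same for the moment, N m; "gripper_width": finger opening in m.
Only numpy, scipy, OpenCV 4.12 (cv2) and the standard library are available. Lean on these libraries where they do the work, as an engineer would, in place of code of your own. Each camera call takes 0.05 s, during which the arm holds its last target. There are 200 camera calls.

## Task

The filter membrane is to be changed: first press the larger of the two round keys on the white pump box fully down to stop the vacuum, and let it come up. Then, with the gripper's fingertip or the outside of its fingers pushing along the knurled rim, turn the big collar of the filter holder anticlockwise (seen from above) until the white line on it meets the small fixed pointer for the second time, and leave it there without running on past the pointer. Nothing needs grasping; do not press the small key, and do not lift or shift the other things on the bench.

Things in the scene. Friction and masses are not known exactly. Their poses are not given: they have to be found in the camera images.
- collar_centre (a point): Centre of the filter holder's knurled collar, on its upright axis, half-way up it (65 mm above the bench). Dark steel, 96 mm in diameter over 28 upright ribs 2 mm proud, 26 mm high (52 to 78 mm above the bench), too wide to grip. It gives sideways on rubber bushes, with the body and cap, 0.7 mm per newton, 8 mm at most, and springs back.
- collar (a joint): Angle of the collar in rad, counted over turns, growing anticlockwise seen from above (loosening). 0 = tight, white line at the pointer. It starts at 0.4 to 1.6 (cracked open a little); the line meets the pointer first at 6.283, the second time at 12.566. Takes 0.06 N m to turn; stays where left. A fingertip pressed 3 to 5 mm into the rim and moved along it turns it, with some slip.
- holder: Foot of the filter holder, origin on the axis at bench height: a fixed flange 140 mm in diameter, 10 mm thick (bolt heads to 17 mm). The body above it is 80 mm in diameter; on top, inside the collar, is a fixed cap 68 mm in diameter reaching 88 mm above the bench. Nothing else stands within 85 mm of the axis.
- pointer (a point): Tip of the small black fixed pointer on the holder's cap, 41 mm from the axis, 86 mm above the bench; it points outward over the collar.
- index_line (a point): Outer end of the white line on the collar's top face, 46 mm from the axis, 78 mm above the bench; it turns with the collar.
- stop_key_top (a point): Centre of the top of the larger round key (34 mm in diameter) on the white pump box (130 x 120 mm, top 60 mm above the bench, fixed to it); pressed straight down.
- stop_key (a joint): Travel of the larger key in m: 0 up, 0.006 fully down; a spring returns it, about 5 N holds it fully down.
- start_key (a joint): Travel of the small round key (18 mm in diameter) on the same box, 66 mm beside the larger one: 0 up, 0.006 down. Leave alone.
- spare_ring: Loose steel ring, 58 mm in diameter, 14 mm high, lying on the bench; origin under its centre. Bystander.
- vial: Small amber vial, 24 mm in diameter, 45 mm high; origin under its centre. Bystander.
- tin: Flat round metal tin, 68 mm in diameter, 28 mm high; origin under its centre. Bystander.
- beaker: Glass beaker, 66 mm in diameter, 85 mm high; origin under its centre. Bystander.
- solvent: Amber solvent bottle, 90 mm in diameter, 200 mm high; origin under its centre. Bystander.
- jar: Glass jar with a white cap, 70 mm in diameter, 100 mm high; origin under its centre. Bystander.
- spanner: Flat spanner, 160 mm long, lying on the bench. Bystander.

How it is judged:
By the outcome, as a careful person would: the job done as asked, in the order asked, and still so for the second after the job is handed in, with the robot touching nothing.
It also fails if it takes over 67 s, if anything falls off the work surface, if the arm or the gripper's body presses on something with over 40 N, if the wrist force passes 120 N, or if a joint passes its speed limit or range.

## Working session

There is one attempt and no reset: what is moved stays moved. The work goes in short steps, Python scripts to look and compute and a tool call to move; the robot and the scene stay as the last step left them, time stands still between calls to the robot, and variables do not carry over. Pictures are saved under pics/ and viewed, about 8 in all and at most 12, crops included, and the job is handed in when it is done.

Besides the shell and the picture viewer there is one more tool, called after ">>>" by a JSON object that holds its "op" and its "data", one argument or row to a line. servo_tool: Moves the arm, as the interface text tells. Its arguments: {"type":"object","properties":{"increments":{"type":"array","items":{"type":"array","items":{"type":"number"}}},"fingers":{"type":"number"},"newtons":{"type":"number"}},"required":["increments"]}

```bash
mkdir -p pics; ls; cat > h.py <<'E'
import numpy as np,cv2
from bench import env
from scipy.spatial.transform import Rotation as R
def rot(c):
    a=np.array(c["attitude"],float)
    if a.shape==(3,3): return a
    return R.from_euler('xyz',a).as_matrix() if a.size==3 else R.from_quat(a).as_matrix()
def onplane(c,u,v,z):
    d=rot(c)@np.linalg.inv(c["camera_matrix"])@np.array([u,v,1.]); o=np.array(c["xyz"])
    return o+d*(z-o[2])/d[2]
def proj(c,p):
    q=c["camera_matrix"]@(rot(c).T@(np.array(p)-c["xyz"])); return q[:2]/q[2]
def cloud(c):
    v,u=np.mgrid[0:480,0:640]; K=np.array(c["camera_matrix"]); z=c["z_map"]
    P=np.stack([(u-K[0,2])/K[0,0]*z,(v-K[1,2])/K[1,1]*z,z],-1)
    return P@rot(c).T+np.array(c["xyz"])
E
python3 - <<'E'
from h import *
s=env.sense();print(s)
for n in("top","scene"):
    c=env.camera(n);cv2.imwrite(f"pics/{n}0.png",c["color"]);print(n,c["xyz"],c["attitude"],c["camera_matrix"])
    np.savez(f"{n}0.npz",**c)
E
```

```text
pics
{'time': 0.0, 'q': array([ 1.0622674 ,  0.70711933, -0.02762866,  1.48501107,  0.02198582,
        0.95087309, -0.07546511]), 'joint_vel': array([ 1.19218250e-03,  1.33990488e-03, -4.09200432e-04, -5.17339395e-04,
       -2.24584887e-04,  9.75690411e-05,  2.22797516e-04]), 'joint_efforts': array([-3.07886648e-05, -8.83221173e+01,  1.23488054e+00, -2.36165214e+01,
        1.70215743e-02,  6.66515800e-03, -4.09630090e-06]), 'tcp_pos': array([ 0.25867074, -0.51323438,  0.23081512]), 'eef_rot': array([-3.12694995,  1.56968721,  2.0523038 ]), 'wrist_force': array([-0.54889099, -0.30145202, -0.48021481]), 'wrist_torque': array([-0.01805192, -0.07590084, -0.03774232]), 'gripper_width': 0.08541878009982067}
top [ 0.35297852 -0.01547626  1.38480846] [-2.98246643 -0.01221492 -1.59486751] [[560.09763934   0.         321.52523598]
 [  0.         560.09763934 238.24048809]
 [  0.           0.           1.        ]]
scene [ 1.02397012 -0.53286917  0.77596249] [-2.37667409  0.00673491  0.69783962] [[498.23424711   0.         311.27679882]
 [  0.         498.23424711 241.86977978]
 [  0.           0.           1.        ]]
```

View pics/top0.png

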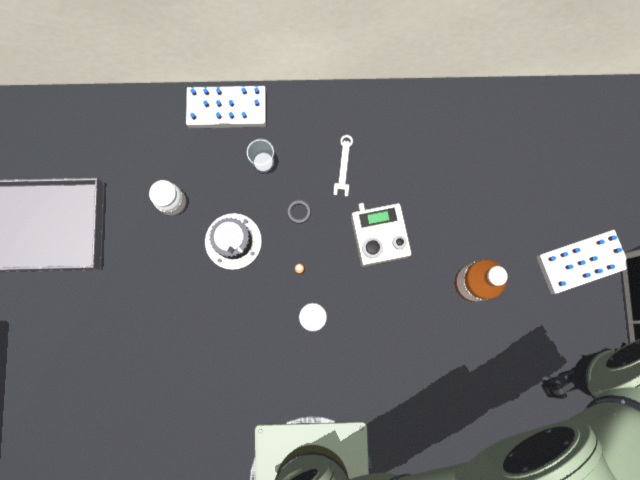

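View pics/scene0.png

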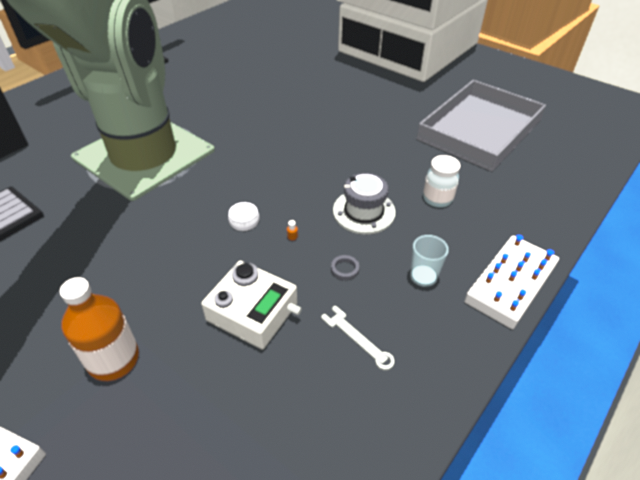

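The top view shows the holder at px (232,240), the pump box at (381,235) with its large key at (373,247) and small key at (399,241), the solvent bottle at (483,281) and the arm at lower right.

```bash
python3 - <<'E'
from h import *
c=dict(np.load("top0.npz"));im=c["color"]
P=cloud(c)
for n,(u,v) in dict(key=(373,247),small=(399,241),box=(385,258),cap=(230,234),sol=(497,276),solb=(480,285),beaker=(262,155),jar=(162,190)).items():
    print(n,P[v,u].round(4))
# cap by height
for zl,zh,n,ref in((.083,.095,'cap',(230,238)),(.07,.083,'collar',(230,238)),(.006,.014,'flange',(230,242)),(.061,.075,'keys',(373,247))):
    m=(P[...,2]>zl)&(P[...,2]<zh);v,u=np.nonzero(m);k=np.hypot(u-ref[0],v-ref[1])<40
    q=P[v[k],u[k]];print(n,k.sum(),q.mean(0).round(4) if k.any() else 0,q.min(0).round(4),q.max(0).round(4))
s=dict(np.load("scene0.npz"))
a=cv2.resize(im[200:280,190:270],(400,400),interpolation=cv2.INTER_CUBIC)
b=cv2.resize(s["color"][160:240,325:405],(400,400),interpolation=cv2.INTER_CUBIC)
cv2.imwrite("pics/crop1.png",np.hstack([a,b]))
# large key ellipse: dark pixels
g=cv2.cvtColor(im,cv2.COLOR_BGR2GRAY)
m=(g<110).astype(np.uint8);m[:, :358]=0;m[:, 388:]=0;m[:236]=0;m[262:]=0
n,l,st,ce=cv2.connectedComponentsWithStats(m)
for i in range(1,n):
    if st[i,4]>20:print(st[i],ce[i],onplane(c,*ce[i],.07))
E
```

```text
key [ 0.5382 -0.1571  0.0812]
small [ 0.551  -0.2189  0.0821]
box [ 0.5139 -0.1868  0.0615]
cap [0.5754 0.1778 0.0886]
sol [ 0.4532 -0.4061  0.1994]
solb [ 0.4385 -0.3839  0.1476]
beaker [0.7908 0.1086 0.0102]
jar [0.6816 0.3355 0.1002]
cap 444 [0.5693 0.1815 0.0857] [0.5262 0.1434 0.083 ] [0.6126 0.2178 0.0933]
collar 790 [0.5703 0.1821 0.0784] [0.5233 0.1353 0.0703] [0.6195 0.2295 0.083 ]
flange 884 [0.5584 0.1742 0.0097] [0.4828 0.1033 0.006 ] [0.6402 0.2811 0.014 ]
keys 1050 [ 0.5723 -0.1779  0.065 ] [ 0.5006 -0.247   0.061 ] [ 0.6349 -0.1115  0.075 ]
[366 241  14  13 134] [372.55970149 246.64925373] [ 0.54065409 -0.15729273  0.07      ]
```

View pics/crop1.png

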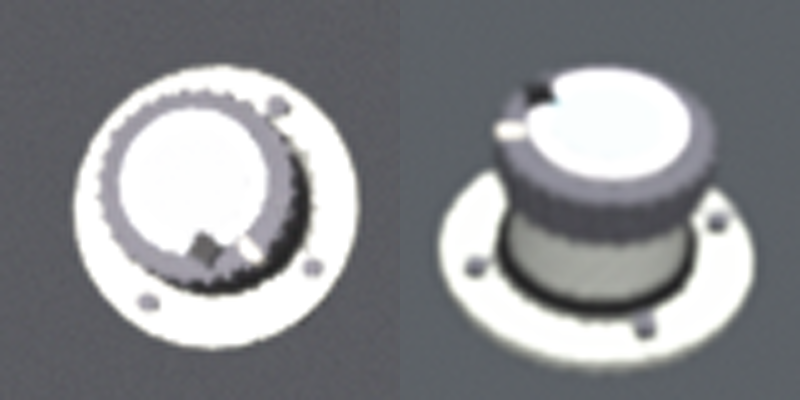

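```bash
cat >> h.py <<'E'
def Rt(s=None): return R.from_euler('xyz',(s or env.sense())["eef_rot"]).as_matrix()
def inc(p,Rg=None,s=None):
    "world pose -> increment row from the present pose"
    s=s or env.sense();A=Rt(s)
    d=A.T@(np.array(p)-s["tcp_pos"])*1000
    w=R.from_matrix(A.T@Rg).as_rotvec() if Rg is not None else np.zeros(3)
    return np.r_[d.round(1),w.round(4)]
E
python3 - <<'E'
from h import *
print(Rt().round(3))
c=dict(np.load("top0.npz"))
C=np.array([.5705,.182])
for n,(u,v,z) in dict(capc=(190+193/5,200+180/5,.088),ptip=(190+207/5,200+266/5,.086),line=(190+260/5,200+260/5,.078),key=(372.56,246.65,.081)).items():
    p=onplane(c,u-.4,v-.4,z);print(n,p.round(4),np.hypot(*(p[:2]-C)),np.arctan2(*(p[:2]-C)[::-1]))
# tool x down, tool z along -y.. candidates
for k in range(4):
    zt=np.array([np.cos(k*np.pi/2),np.sin(k*np.pi/2),0]);x=np.array([0,0,-1]);Rg=np.stack([x,np.cross(zt,x),zt],1)
    print(k,inc([.54,-.157,.28],Rg),inc([.2587,-.5132,.28],Rg))
E
```

```text
[[-0.     0.893  0.45 ]
 [ 0.001  0.45  -0.893]
 [-1.    -0.    -0.001]]
capc [0.5718 0.1821 0.088 ] 0.0012642867845829755 0.05100982764444889
ptip [0.5312 0.1758 0.086 ] 0.0397444808719477 -2.9838086808268582
line [0.5346 0.1521 0.078 ] 0.04670671446380306 -2.4463288524428477
key [ 0.5401 -0.1552  0.081 ] 0.33857231878218996 -1.6608415008247381
0 [-4.890e+01  4.116e+02 -1.916e+02 -1.104e+00 -9.000e-04 -5.000e-04] [-4.910e+01  1.000e-01 -1.000e-01 -1.104e+00 -9.000e-04 -5.000e-04]
1 [-4.8900e+01  4.1160e+02 -1.9160e+02 -2.6748e+00 -4.0000e-04 -1.3000e-03] [-4.9100e+01  1.0000e-01 -1.0000e-01 -2.6748e+00 -4.0000e-04 -1.3000e-03]
2 [-4.8900e+01  4.1160e+02 -1.9160e+02  2.0376e+00 -6.0000e-04  1.0000e-03] [-4.9100e+01  1.0000e-01 -1.0000e-01  2.0376e+00 -6.0000e-04  1.0000e-03]
3 [-4.890e+01  4.116e+02 -1.916e+02  4.668e-01 -1.000e-03  3.000e-04] [-4.910e+01  1.000e-01 -1.000e-01  4.668e-01 -1.000e-03  3.000e-04]
```

>>> {"op": "servo_tool", "data": {
  "increments": [
    [-50,0,0,0,0,0],
    [-60,20,-10,0,0,0],
    [-60,412,-192,-1.104,0,0],
    [-60,412,-192,-1.104,0,0],
    [-60,412,-192,-1.104,0,0],
    [-60,412,-192,-1.104,0,0],
    [-60,412,-192,-1.104,0,0],
    [-60,412,-192,-1.104,0,0],
    [-60,412,-192,-1.104,0,0],
    [-60,412,-192,-1.104,0,0],
    [-30,412,-192,-1.104,0,0],
    [20,412,-192,-1.104,0,0],
    [70,412,-192,-1.104,0,0],
    [100,412,-192,-1.104,0,0],
    [100,412,-192,-1.104,0,0]
  ],
  "fingers": 0
}}

```text
time: 1.6
tcp_pos: [0.5386, -0.1561, 0.128]
eef_rot: [2.889, 1.565, 2.889]
wrist_force: [0.8, -0.5, 0.6]
gripper_width: 0.0002
```

>>> {"op": "servo_tool", "data": {
  "increments": [
    [20,0,0,0,0,0],
    [38,0,0,0,0,0],
    [44,0,0,0,0,0],
    [47,0,0,0,0,0],
    [49,0,0,0,0,0],
    [51,0,0,0,0,0],
    [52,0,0,0,0,0],
    [52,0,0,0,0,0]
  ]
}}

```text
time: 2.4
tcp_pos: [0.5407, -0.1567, 0.0797]
eef_rot: [-0.168, 1.57, -0.168]
wrist_force: [2.9, -0.4, 2.5]
gripper_width: 0.0002
```

>>> {"op": "servo_tool", "data": {
  "increments": [
    [1,0,0,0,0,0],
    [2,0,0,0,0,0],
    [3,0,0,0,0,0],
    [3,0,0,0,0,0]
  ]
}}

```text
time: 2.8
tcp_pos: [0.5405, -0.1566, 0.0763]
eef_rot: [0.109, 1.57, 0.109]
wrist_force: [2.0, -0.3, 4.3]
gripper_width: 0.0
```

>>> {"op": "servo_tool", "data": {
  "increments": [
    [1,0,0,0,0,0],
    [2,0,0,0,0,0],
    [3,0,0,0,0,0],
    [4,0,0,0,0,0],
    [4,0,0,0,0,0]
  ]
}}

```text
time: 3.3
tcp_pos: [0.5408, -0.1567, 0.075]
eef_rot: [-0.462, 1.568, -0.462]
wrist_force: [-12.6, 2.6, 61.7]
gripper_width: 0.0001
```

>>> {"op": "servo_tool", "data": {
  "increments": [
    [-30,0,0,0,0,0],
    [-70,0,0,0,0,0],
    [-80,50,5,0,0,0],
    [-80,100,10,0,0,0],
    [-80,150,20,0,0,0],
    [-80,200,25,0,0,0],
    [-80,240,30,0,0,0],
    [-80,255,30,0,0,0],
    [-80,255,30,0,0,0],
    [-80,255,30,0,0,0]
  ]
}}

```text
time: 4.3
tcp_pos: [0.5699, 0.0972, 0.152]
eef_rot: [-2.399, 1.569, -2.4]
wrist_force: [0.3, -0.4, 1.1]
gripper_width: 0.0001
```

```bash
python3 - <<'E'
from h import *
s=env.sense();print(s["time"],s["tcp_pos"].round(4),Rt(s).round(3).tolist(),s["wrist_force"].round(1),s["q"].round(2))
w=env.camera("wrist");t=env.camera("top");np.savez("top1.npz",**t);np.savez("w1.npz",**w)
print(cloud(t)[244:249,370:375,2].mean())
C=proj(t,[.571,.182,.08]).astype(int)
a=cv2.resize(t["color"][C[1]-40:C[1]+40,C[0]-40:C[0]+40],(400,400))
cv2.imwrite("pics/p2.png",np.hstack([a,cv2.resize(w["color"],(400,300))[:, :][0:300].copy() if 0 else cv2.copyMakeBorder(cv2.resize(w["color"],(400,300)),0,100,0,0,0)]))
E
```

```text
4.3 [0.5699 0.0972 0.152 ] [[-0.001, 0.001, 1.0], [-0.001, 1.0, -0.001], [-1.0, -0.001, -0.001]] [ 0.3 -0.4  1.1] [-0.12  0.82 -0.22  1.57  0.22  0.78 -0.43]
0.08194631550526908
```

View pics/p2.png

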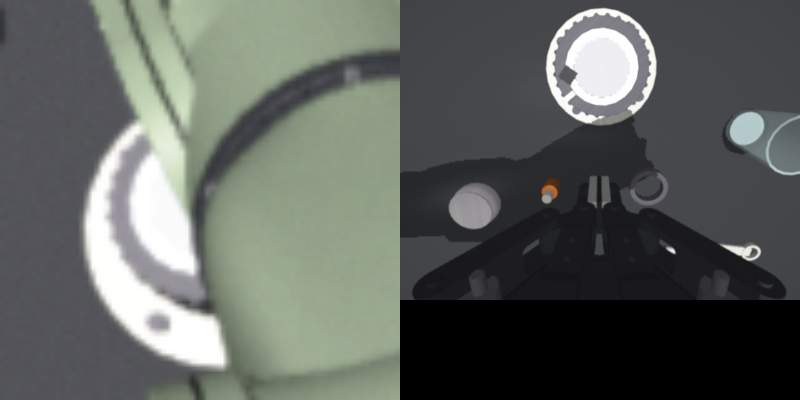

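The wrist picture shows the holder at about (600,65) in the half-size view, with the pointer at (568,74) and the line at (568,98). The key is back up at z 0.082. I'll refine the axis from this view.

```bash
cat >> h.py <<'E'
def white(c,C,z,r,lo=170):
    g=c["color"].min(2);m=(g>lo).astype(np.uint8);return m
def ang(c,C):
    "sample annuli about C: white line on collar (z .078, r 39-46), dark pointer (z .087, r 30-38)"
    th=np.linspace(-np.pi,np.pi,720,endpoint=False)
    g=c["color"].astype(float).mean(2)
    def prof(z,rs):
        o=[]
        for r in rs:
            p=np.array([proj(c,[C[0]+r*np.cos(t),C[1]+r*np.sin(t),z]) for t in th],np.float32)
            o.append(cv2.remap(g.astype(np.float32),p[:,:1],p[:,1:],cv2.INTER_LINEAR)[:,0])
        return np.mean(o,0)
    return th,prof(.078,(.042,.0435,.045)),prof(.088,(.030,.0315,.033))
def circmean(th,w):
    return np.angle((w*np.exp(1j*th)).sum())
def peak(th,w):
    w=np.clip(w-np.percentile(w,50)-.5*(w.max()-np.percentile(w,50)),0,None);k=np.argmax(w);d=np.angle(np.exp(1j*(th-th[k])));w=w*(abs(d)<.25);return circmean(th,w)
E
python3 - <<'E'
from h import *
w=dict(np.load("w1.npz"));P=cloud(w);im=w["color"]
for zl,zh,n in((.084,.095,'cap'),(.073,.083,'collar'),(.007,.013,'flange')):
    m=(P[...,2]>zl)&(P[...,2]<zh)&(np.hypot(P[...,0]-.571,P[...,1]-.182)<.085)
    pts=P[m];(x,y),r=cv2.minEnclosingCircle(pts[:,:2].astype(np.float32)*1000);print(n,m.sum(),x,y,r,pts[:,2].mean())
# cap by brightness -> ray to plane
m=((im.min(2)>190)&(P[...,2]>.083)&(P[...,2]<.1)).astype(np.uint8)
cs=max(cv2.findContours(m,0,2)[0],key=cv2.contourArea)[:,0]
q=np.array([onplane(w,u,v,.088)[:2]*1000 for u,v in cs],np.float32);print('ell',cv2.fitEllipse(q))
C=np.array([.571,.182]);th,l,p=ang(w,C)
print(peak(th,l),peak(th,-p), l.max(),np.median(l),p.min(),np.median(p))
E
```

```text
cap 11202 568.7113647460938 183.69345092773438 37.369808197021484 0.086173952176024
collar 8738 572.3306274414062 184.06155395507812 48.166202545166016 0.07929640744455048
flange 5270 572.433349609375 184.08912658691406 69.9516830444336 0.011270910233591275
ell ((573.223388671875, 184.09727478027344), (63.44878005981445, 66.68769836425781), 12.918039321899414)
-2.481988102863134 -2.9382926227572277 251.58789 129.16302 89.39279 242.59229
```

>>> {"op": "servo_tool", "data": {
  "increments": [
    [40,0,2,0,0,0],
    [75,0,2,0,0,0],
    [88,0,2,0,0,0],
    [88,0,2,0,0,0],
    [88,0,2,0,0,0]
  ]
}}

```text
time: 4.9
tcp_pos: [0.5728, 0.0981, 0.0656]
eef_rot: [0.267, 1.57, 0.266]
wrist_force: [0.8, 0.5, 0.9]
gripper_width: -0.0001
```

```bash
cat > path.py <<'E'
import sys;from h import *
C=np.array([572,183.5]);hx,hy,r=14.5,11,44
def pt(s):
    a=r*np.pi/2;L=[2*hx,a,2*hy,a]*2;s=s+hx
    s%=2*sum(L[:4])
    corners=[(hx,-hy),(hx,hy),(-hx,hy),(-hx,-hy)]
    prev=[(-hx,-hy)]+corners[:3]
    k=0
    while True:
        n=-90+90*(k%4);cr=np.array(corners[k%4],float);pv=np.array(prev[k%4],float);l=L[k%4]if 0 else (2*hx if k%2==0 else 2*hy)
        u=lambda t:np.array([np.cos(np.radians(t)),np.sin(np.radians(t))])
        if s<=l: return C+pv+(cr-pv)*s/l+r*u(n)
        s-=l
        if s<=a: return C+cr+r*u(n+90*s/a)
        s-=a;k+=1
if __name__=="__main__":
    s0,ds,n=map(float,sys.argv[1:4]);s=env.sense();p=s["tcp_pos"]*1000
    print(s["time"],p.round(1),s["wrist_force"].round(1),Rt(s).round(3)[:,0],s["q"].round(2))
    b=np.array(list(map(float,sys.argv[4:6]))) if len(sys.argv)>4 else p[:2]
    print([[0,*(np.round((pt(s0+ds*i)-b)[::-1]*2)/2),0,0,0] for i in range(1,int(n)+1)])
E
python3 path.py -10 10 20
```

```text
4.9 [572.8  98.1  65.6] [0.8 0.5 0.9] [ 0.001  0.    -1.   ] [-0.13  0.95 -0.18  1.62  0.26  0.6  -0.46]
[[0, np.float64(30.5), np.float64(-1.0), 0, 0, 0], [0, np.float64(30.5), np.float64(9.0), 0, 0, 0], [0, np.float64(30.5), np.float64(19.0), 0, 0, 0], [0, np.float64(33.0), np.float64(29.0), 0, 0, 0], [0, np.float64(37.5), np.float64(38.0), 0, 0, 0], [0, np.float64(44.0), np.float64(45.5), 0, 0, 0], [0, np.float64(52.0), np.float64(51.5), 0, 0, 0], [0, np.float64(61.0), np.float64(55.5), 0, 0, 0], [0, np.float64(71.0), np.float64(57.5), 0, 0, 0], [0, np.float64(81.0), np.float64(57.5), 0, 0, 0], [0, np.float64(91.0), np.float64(57.5), 0, 0, 0], [0, np.float64(101.0), np.float64(57.5), 0, 0, 0], [0, np.float64(110.5), np.float64(55.5), 0, 0, 0], [0, np.float64(119.5), np.float64(51.0), 0, 0, 0], [0, np.float64(127.5), np.float64(45.0), 0, 0, 0], [0, np.float64(133.5), np.float64(37.0), 0, 0, 0], [0, np.float64(138.0), np.float64(28.0), 0, 0, 0], [0, np.float64(140.0), np.float64(18.5), 0, 0, 0], [0, np.float64(140.5), np.float64(8.5), 0, 0, 0], [0, np.float64(140.5), np.float64(-1.5), 0, 0, 0]]
```

>>> {"op": "servo_tool", "data": {
  "increments": [
    [0,20,-8,0,0,0],
    [0,26,-6,0,0,0],
    [0,30,-1,0,0,0],
    [0,30,4,0,0,0],
    [0,30,4,0,0,0]
  ]
}}

```text
time: 5.4
tcp_pos: [0.5775, 0.1274, 0.0646]
eef_rot: [-0.253, 1.569, -0.254]
wrist_force: [-0.8, -3.9, 2.5]
gripper_width: -0.0001
```

```bash
python3 path.py 5 9 20; python3 - <<'E'
from h import *
w=env.camera("wrist");np.savez("w2.npz",**w);cv2.imwrite("pics/w2.png",w["color"])
C=[.572,.1835];th,l,p=ang(w,C);print(peak(th,l),peak(th,-p),l.max(),p.min())
E
```

```text
5.4 [577.5 127.4  64.6] [-0.8 -3.9  2.5] [ 0.001 -0.    -1.   ] [-0.19  0.96 -0.18  1.58  0.25  0.62 -0.49]
[[0, np.float64(1.0), np.float64(8.5), 0, 0, 0], [0, np.float64(2.0), np.float64(17.5), 0, 0, 0], [0, np.float64(4.5), np.float64(26.0), 0, 0, 0], [0, np.float64(9.0), np.float64(34.0), 0, 0, 0], [0, np.float64(14.5), np.float64(41.0), 0, 0, 0], [0, np.float64(21.5), np.float64(46.5), 0, 0, 0], [0, np.float64(30.0), np.float64(50.5), 0, 0, 0], [0, np.float64(38.5), np.float64(52.5), 0, 0, 0], [0, np.float64(47.5), np.float64(53.0), 0, 0, 0], [0, np.float64(56.5), np.float64(53.0), 0, 0, 0], [0, np.float64(65.5), np.float64(53.0), 0, 0, 0], [0, np.float64(74.5), np.float64(52.5), 0, 0, 0], [0, np.float64(83.0), np.float64(50.0), 0, 0, 0], [0, np.float64(91.0), np.float64(46.0), 0, 0, 0], [0, np.float64(98.0), np.float64(40.5), 0, 0, 0], [0, np.float64(103.5), np.float64(33.5), 0, 0, 0], [0, np.float64(108.0), np.float64(25.5), 0, 0, 0], [0, np.float64(110.5), np.float64(16.5), 0, 0, 0], [0, np.float64(111.0), np.float64(8.0), 0, 0, 0], [0, np.float64(111.0), np.float64(-1.0), 0, 0, 0]]
-2.292378396363471 -3.01314505564481 244.9972 60.06792
```

View pics/w2.png

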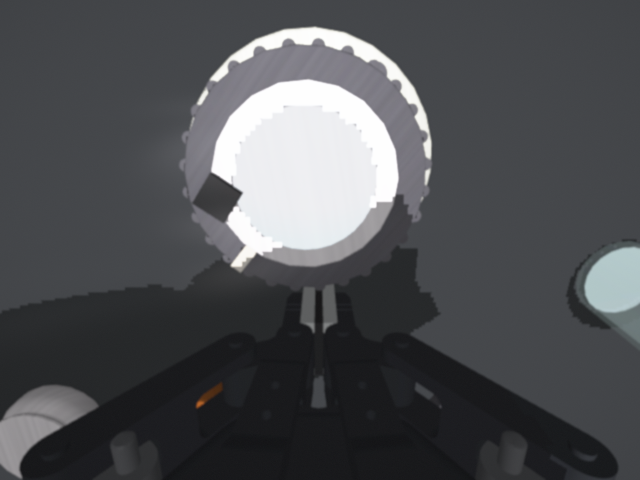

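Pressing 4 N at the rim; the pointer is at (217,197) and the line at (243,256). Start orbiting.

>>> {"op": "servo_tool", "data": {
  "increments": [
    [0,1,8.5,0,0,0],
    [0,2,17.5,0,0,0],
    [0,4.5,26,0,0,0],
    [0,9,34,0,0,0],
    [0,14.5,41,0,0,0],
    [0,21.5,46.5,0,0,0],
    [0,30,50.5,0,0,0],
    [0,38.5,52.5,0,0,0],
    [0,47.5,53,0,0,0],
    [0,56.5,53,0,0,0]
  ]
}}

```text
time: 6.45
tcp_pos: [0.6296, 0.1858, 0.0644]
eef_rot: [0.369, 1.57, 0.369]
wrist_force: [4.7, -2.2, -1.3]
gripper_width: 0.0
```

```bash
python3 path.py 95 9 20; python3 - <<'E'
from h import *
w=env.camera("wrist");np.savez("w3.npz",**w);cv2.imwrite("pics/w3.png",w["color"])
C=[.572-.003,.1835];th,l,p=ang(w,C);print(peak(th,l),peak(th,-p),l.max(),p.min())
E
```

```text
6.45 [629.6 185.8  64.4] [ 4.7 -2.2 -1.3] [ 0.001  0.    -1.   ] [-0.26  1.04 -0.19  1.31  0.22  0.81 -0.5 ]
[[0, np.float64(7.0), np.float64(1.0), 0, 0, 0], [0, np.float64(16.0), np.float64(0.5), 0, 0, 0], [0, np.float64(24.5), np.float64(-2.0), 0, 0, 0], [0, np.float64(32.5), np.float64(-6.0), 0, 0, 0], [0, np.float64(39.5), np.float64(-12.0), 0, 0, 0], [0, np.float64(45.5), np.float64(-19.0), 0, 0, 0], [0, np.float64(49.5), np.float64(-27.0), 0, 0, 0], [0, np.float64(52.0), np.float64(-35.5), 0, 0, 0], [0, np.float64(52.5), np.float64(-44.5), 0, 0, 0], [0, np.float64(52.5), np.float64(-53.5), 0, 0, 0], [0, np.float64(52.5), np.float64(-62.5), 0, 0, 0], [0, np.float64(52.5), np.float64(-71.5), 0, 0, 0], [0, np.float64(52.0), np.float64(-80.5), 0, 0, 0], [0, np.float64(49.5), np.float64(-89.0), 0, 0, 0], [0, np.float64(45.0), np.float64(-97.0), 0, 0, 0], [0, np.float64(39.5), np.float64(-103.5), 0, 0, 0], [0, np.float64(32.0), np.float64(-109.5), 0, 0, 0], [0, np.float64(24.0), np.float64(-113.5), 0, 0, 0], [0, np.float64(15.5), np.float64(-115.5), 0, 0, 0], [0, np.float64(6.5), np.float64(-116.0), 0, 0, 0]]
1.798629901248184 -1.740822891729777 134.58876 26.838106
```

View pics/w3.png

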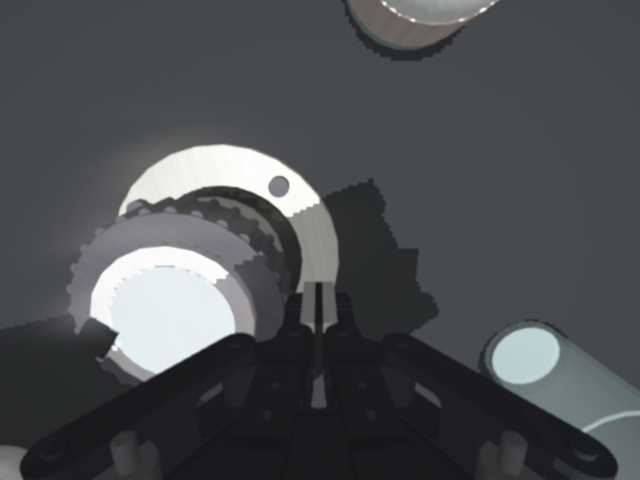

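The pointer is at (98,340); the line is behind the knuckles, as expected. Forces are as planned, so I continue.

>>> {"op": "servo_tool", "data": {
  "increments": [
    [0,7,1,0,0,0],
    [0,16,0.5,0,0,0],
    [0,24.5,-2,0,0,0],
    [0,32.5,-6,0,0,0],
    [0,39.5,-12,0,0,0],
    [0,45.5,-19,0,0,0],
    [0,49.5,-27,0,0,0],
    [0,52,-35.5,0,0,0],
    [0,52.5,-44.5,0,0,0],
    [0,52.5,-53.5,0,0,0],
    [0,52.5,-62.5,0,0,0],
    [0,52.5,-71.5,0,0,0]
  ]
}}

```text
time: 7.7
tcp_pos: [0.5569, 0.2384, 0.0645]
eef_rot: [1.474, 1.569, 1.474]
wrist_force: [0.8, 2.7, -1.4]
gripper_width: 0.0001
```

```bash
python3 path.py 203 9 20|sed 's/np.float64(\([-0-9.]*\))/\1/g'; python3 - <<'E'
from h import *
t=env.camera("top");np.savez("t4.npz",**t);w=env.camera("wrist");np.savez("w4.npz",**w)
C=proj(t,[.571,.182,.08]).astype(int)
cv2.imwrite("pics/p4.png",np.hstack([cv2.resize(t["color"][C[1]-40:C[1]+40,C[0]-40:C[0]+40],(300,300)),cv2.resize(w["color"],(400,300))]))
E
```

```text
7.7 [556.9 238.4  64.5] [ 0.8  2.7 -1.4] [ 0.     0.002 -1.   ] [-0.38  0.98 -0.16  1.52  0.21  0.66 -0.64]
[[0, -0.5, -7.5, 0, 0, 0], [0, -3.0, -16.0, 0, 0, 0], [0, -7.5, -24.0, 0, 0, 0], [0, -13.5, -31.0, 0, 0, 0], [0, -20.5, -36.5, 0, 0, 0], [0, -28.5, -40.5, 0, 0, 0], [0, -37.0, -43.0, 0, 0, 0], [0, -46.0, -43.5, 0, 0, 0], [0, -55.0, -43.5, 0, 0, 0], [0, -64.0, -43.5, 0, 0, 0], [0, -73.0, -43.0, 0, 0, 0], [0, -81.5, -40.5, 0, 0, 0], [0, -89.5, -36.5, 0, 0, 0], [0, -96.5, -31.0, 0, 0, 0], [0, -102.5, -24.0, 0, 0, 0], [0, -106.5, -16.0, 0, 0, 0], [0, -109.0, -7.5, 0, 0, 0], [0, -110.0, 1.5, 0, 0, 0], [0, -110.0, 10.5, 0, 0, 0], [0, -110.0, 19.5, 0, 0, 0]]
```

View pics/p4.png

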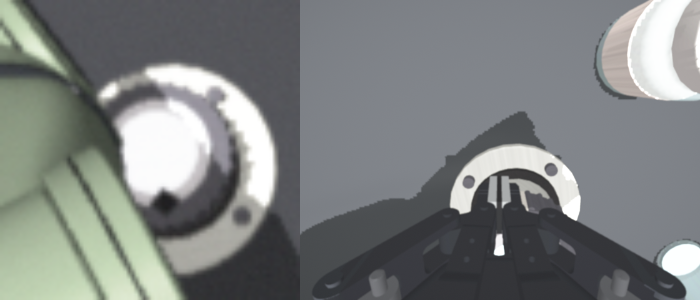

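>>> {"op": "servo_tool", "data": {
  "increments": [
    [0,-1,-7.5,0,0,0],
    [0,-3.5,-16,0,0,0],
    [0,-8,-24,0,0,0],
    [0,-13.5,-31,0,0,0],
    [0,-20.5,-36.5,0,0,0],
    [0,-28.5,-40.5,0,0,0],
    [0,-37,-43,0,0,0],
    [0,-46,-43.5,0,0,0],
    [0,-55,-43.5,0,0,0],
    [0,-64,-43.5,0,0,0],
    [0,-73,-43,0,0,0],
    [0,-81.5,-40.5,0,0,0],
    [0,-89.5,-36.5,0,0,0],
    [0,-96.5,-31,0,0,0],
    [0,-102.5,-24,0,0,0],
    [0,-106.5,-16,0,0,0]
  ]
}}

```text
time: 9.4
tcp_pos: [0.5426, 0.1302, 0.0643]
eef_rot: [-0.394, 1.571, -0.395]
wrist_force: [0.5, 0.1, 0.3]
gripper_width: -0.0001
```

```bash
python3 path.py 347 9 20|sed 's/np.float64(\([-0-9.]*\))/\1/g'; python3 - <<'E'
from h import *
t=env.camera("top");np.savez("t5.npz",**t);w=env.camera("wrist");np.savez("w5.npz",**w)
C=proj(t,[.571,.182,.08]).astype(int)
cv2.imwrite("pics/p5.png",np.hstack([cv2.resize(t["color"][C[1]-40:C[1]+40,C[0]-40:C[0]+40],(300,300)),cv2.resize(w["color"],(400,300))]))
E
```

```text
9.4 [542.6 130.2  64.3] [0.5 0.1 0.3] [ 0. -0. -1.] [-0.21  0.93 -0.17  1.71  0.27  0.53 -0.54]
[[0, -1.0, 7.0, 0, 0, 0], [0, -1.5, 16.0, 0, 0, 0], [0, -1.5, 25.0, 0, 0, 0], [0, -1.5, 34.0, 0, 0, 0], [0, -1.5, 43.0, 0, 0, 0], [0, -1.0, 52.0, 0, 0, 0], [0, 1.5, 60.5, 0, 0, 0], [0, 6.0, 68.5, 0, 0, 0], [0, 11.5, 75.5, 0, 0, 0], [0, 18.5, 81.0, 0, 0, 0], [0, 26.5, 85.0, 0, 0, 0], [0, 35.0, 87.5, 0, 0, 0], [0, 44.0, 88.0, 0, 0, 0], [0, 53.0, 88.0, 0, 0, 0], [0, 62.0, 88.0, 0, 0, 0], [0, 71.0, 87.5, 0, 0, 0], [0, 80.0, 85.0, 0, 0, 0], [0, 88.0, 81.0, 0, 0, 0], [0, 95.0, 75.5, 0, 0, 0], [0, 100.5, 68.5, 0, 0, 0]]
```

View pics/p5.png

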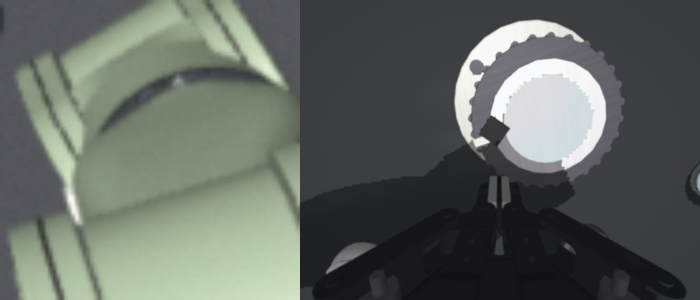

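Right half: pointer at (493,131) and the line just past it at (480,142), so the first meeting has just been passed. The corners carry no force, so the fingertip is closer to round (about 12 to 13 mm). I'll use a circular path of about 56.5 mm.

```bash
cat > meas.py <<'E'
import sys;from h import *
def meas(w,save=None):
    P=cloud(w);im=w["color"];g=im.astype(float).mean(2)
    near=np.hypot(P[...,0]-.571,P[...,1]-.183)<.06
    m=near&(P[...,2]>.0845)&(P[...,2]<.092)&(g>140)
    cs=max(cv2.findContours(m.astype(np.uint8),0,2)[0],key=cv2.contourArea)[:,0]
    q=np.array([onplane(w,u,v,.088)[:2] for u,v in cs]);h=cv2.convexHull((q*1000).astype(np.float32))[:,0]
    # robust circle of r 34 about the cap
    from scipy.optimize import least_squares
    f=least_squares(lambda c:np.hypot(*(h-c).T)-34,[571,183],loss='soft_l1');C=f.x/1000
    th,l,p=ang(w,C);r=lambda x:round(float(x),3)
    a,b=peak(th,l),peak(th,-p)
    print("C",C.round(4),"line",r(a),"ptr",r(b),"diff",r(np.angle(np.exp(1j*(a-b)))),l.max().round(),np.median(l).round(),p.min().round())
    if save:
        u,v=proj(w,[*C,.08]).astype(int);x0,y0=max(u-110,0),max(v-110,0)
        cv2.imwrite(save,cv2.resize(im[y0:y0+220,x0:x0+220],(500,500),interpolation=cv2.INTER_CUBIC))
if __name__=="__main__": meas(dict(np.load(sys.argv[1])) if sys.argv[1].endswith("npz") else env.camera(sys.argv[1]),*sys.argv[2:3])
E
for i in 1 2 5;do python3 meas.py w$i.npz;done; python3 - <<'E'
from h import *
s=env.sense();p=s["tcp_pos"][:2]*1000;C=np.array([572,183.5]);a0=np.arctan2(*(p-C)[::-1]);print(s["time"],a0)
print([[0,*map(float,np.round((C+56.5*np.array([np.cos(a),np.sin(a)])-p)[::-1]*2)/2),0,0,0] for a in a0+.16*np.arange(1,36)])
E
```

```text
C [0.5718 0.1838] line -2.462 ptr -2.876 diff 0.415 252.0 128.0 90.0
C [0.572  0.1865] line -2.243 ptr -2.954 diff 0.711 247.0 121.0 60.0
C [0.5708 0.1839] line -2.78 ptr -2.777 diff -0.004 237.0 100.0 40.0
9.5 -2.0706189570000797
[[0, 0.0, 10.5, 0, 0, 0], [0, -2.5, 19.0, 0, 0, 0], [0, -3.0, 28.0, 0, 0, 0], [0, -2.5, 37.0, 0, 0, 0], [0, -0.5, 46.0, 0, 0, 0], [0, 2.5, 54.0, 0, 0, 0], [0, 7.5, 62.0, 0, 0, 0], [0, 13.0, 69.0, 0, 0, 0], [0, 20.0, 74.5, 0, 0, 0], [0, 27.5, 79.5, 0, 0, 0], [0, 36.0, 83.0, 0, 0, 0], [0, 45.0, 85.0, 0, 0, 0], [0, 54.0, 85.5, 0, 0, 0], [0, 63.0, 85.0, 0, 0, 0], [0, 71.5, 82.5, 0, 0, 0], [0, 80.0, 79.0, 0, 0, 0], [0, 87.5, 74.0, 0, 0, 0], [0, 94.0, 68.0, 0, 0, 0], [0, 100.0, 61.0, 0, 0, 0], [0, 104.5, 53.0, 0, 0, 0], [0, 107.5, 45.0, 0, 0, 0], [0, 109.5, 36.0, 0, 0, 0], [0, 109.5, 27.0, 0, 0, 0], [0, 108.5, 18.0, 0, 0, 0], [0, 106.0, 9.5, 0, 0, 0], [0, 102.5, 1.0, 0, 0, 0], [0, 97.5, -6.5, 0, 0, 0], [0, 91.0, -13.0, 0, 0, 0], [0, 84.0, -18.5, 0, 0, 0], [0, 76.0, -22.5, 0, 0, 0], [0, 67.5, -25.5, 0, 0, 0], [0, 58.5, -27.0, 0, 0, 0], [0, 49.5, -27.5, 0, 0, 0], [0, 40.5, -26.0, 0, 0, 0], [0, 32.0, -23.0, 0, 0, 0]]
```

>>> {"op": "servo_tool", "data": {
  "increments": [
    [0,0,10.5,0,0,0],
    [0,-2.5,19,0,0,0],
    [0,-3,28,0,0,0],
    [0,-2.5,37,0,0,0],
    [0,-0.5,46,0,0,0],
    [0,2.5,54,0,0,0],
    [0,7.5,62,0,0,0],
    [0,13,69,0,0,0],
    [0,20,74.5,0,0,0],
    [0,27.5,79.5,0,0,0],
    [0,36,83,0,0,0],
    [0,45,85,0,0,0],
    [0,54,85.5,0,0,0],
    [0,63,85,0,0,0],
    [0,71.5,82.5,0,0,0],
    [0,80,79,0,0,0],
    [0,87.5,74,0,0,0],
    [0,94,68,0,0,0],
    [0,100,61,0,0,0]
  ]
}}

```text
time: 11.4
tcp_pos: [0.6034, 0.2319, 0.0645]
eef_rot: [0.686, 1.568, 0.686]
wrist_force: [2.1, 1.2, 0.5]
gripper_width: 0.0
```

```bash
cat > circ.py <<'E'
import sys;from h import *
r,st,n=map(float,sys.argv[1:4])
s=env.sense();p=s["tcp_pos"][:2]*1000;C=np.array([572,183.5]);a0=np.arctan2(*(p-C)[::-1]);print(s["time"],a0,np.hypot(*(p-C)),s["wrist_force"].round(1))
print([[0,*map(float,np.round((C+r*np.array([np.cos(a),np.sin(a)])-p)[::-1]*2)/2),0,0,0] for a in a0+st*np.arange(1,int(n)+1)])
E
python3 circ.py 56.5 .16 20
```

```text
11.4 0.9960922422685603 57.7225978127028 [2.1 1.2 0.5]
[[0, 3.5, -8.5, 0, 0, 0], [0, 6.0, -17.0, 0, 0, 0], [0, 8.0, -26.0, 0, 0, 0], [0, 8.0, -35.0, 0, 0, 0], [0, 6.5, -44.0, 0, 0, 0], [0, 4.0, -52.5, 0, 0, 0], [0, -0.0, -60.5, 0, 0, 0], [0, -5.5, -68.0, 0, 0, 0], [0, -12.0, -74.5, 0, 0, 0], [0, -19.0, -79.5, 0, 0, 0], [0, -27.0, -83.5, 0, 0, 0], [0, -36.0, -86.5, 0, 0, 0], [0, -45.0, -88.0, 0, 0, 0], [0, -54.0, -87.5, 0, 0, 0], [0, -62.5, -86.0, 0, 0, 0], [0, -71.0, -83.0, 0, 0, 0], [0, -79.0, -79.0, 0, 0, 0], [0, -86.5, -73.5, 0, 0, 0], [0, -92.5, -66.5, 0, 0, 0], [0, -97.5, -59.5, 0, 0, 0]]
```

>>> {"op": "servo_tool", "data": {
  "increments": [
    [0,4,-8.5,0,0,0],
    [0,6,-17,0,0,0],
    [0,8,-26,0,0,0],
    [0,8,-35,0,0,0],
    [0,6.5,-44,0,0,0],
    [0,4,-52.5,0,0,0],
    [0,0,-60.5,0,0,0],
    [0,-5.5,-68,0,0,0],
    [0,-12,-74.5,0,0,0],
    [0,-19,-79.5,0,0,0],
    [0,-9,-97,0,0,0],
    [-45,-9,-100,0,0,0],
    [-90,-9,-100,0,0,0],
    [-90,-50,-90,0,0,0],
    [-90,-90,-60,0,0,0],
    [-90,-130,-31,0,0,0],
    [-90,-134,-31,0,0,0],
    [-90,-134,-31,0,0,0]
  ]
}}

```text
time: 13.2
tcp_pos: [0.5717, 0.0956, 0.154]
eef_rot: [-2.941, 1.57, -2.943]
wrist_force: [-0.4, 1.0, -0.3]
gripper_width: 0.0003
```

```bash
python3 meas.py wrist pics/p6.png; python3 -c "
from h import *;s=env.sense();print(s['time'],s['tcp_pos'],s['wrist_force'])"
```

```text
C [0.5722 0.1838] line 2.961 ptr -2.895 diff -0.428 252.0 129.0 89.0
13.25 [0.5712766  0.09719217 0.15415944] [-0.73513328  0.80672873 -1.09075859]
```

View pics/p6.png

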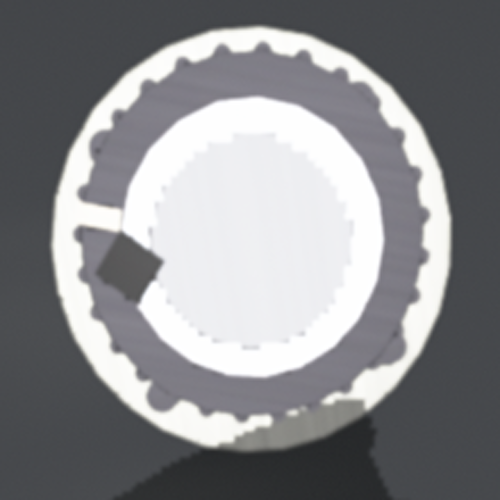

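The line is at (98,217) in the crop, about 0.3 rad short of the pointer, whose tip is at (97,268). I'll segment both for a precise figure.

```bash
cat > m2.py <<'E'
import sys;from h import *
def m2(w,C):
    g=w["color"].astype(float).mean(2);P=cloud(w);r=np.hypot(P[...,0]-C[0],P[...,1]-C[1])
    d=(g<105)&(r<.042)&(r>.018)&(P[...,2]>.07);n,l,st,ce=cv2.connectedComponentsWithStats(d.astype(np.uint8))
    i=1+st[1:,4].argmax();cs=max(cv2.findContours((l==i).astype(np.uint8),0,2)[0],key=cv2.contourArea)
    A=lambda u,v,z:(lambda p:(float(np.hypot(*(p[:2]-C)).round(4)),float(np.arctan2(p[1]-C[1],p[0]-C[0]).round(3))))(onplane(w,u,v,z))
    print("ptr centroid",A(*ce[i],.087),"area",st[i,4]);far=sorted([A(u,v,.087) for u,v in cs[:,0]])[-4:];print("tip",far)
    b=cv2.boxPoints(cv2.minAreaRect(cs));print("box",[A(u,v,.087) for u,v in b])
    wl=(g>185)&(r>.036)&(r<.047)&(P[...,2]>.068)&(P[...,2]<.083)
    n,l,st,ce=cv2.connectedComponentsWithStats(wl.astype(np.uint8))
    for i in range(1,n):
        if st[i,4]>12:
            v,u=np.nonzero(l==i);q=np.array([onplane(w,a,b,.078)[:2]-C for a,b in zip(u,v)]);k=np.hypot(*q.T)>.037
            print("line",A(*ce[i],.078),st[i,4],np.angle(np.exp(1j*np.arctan2(q[k,1],q[k,0])).sum()).round(3))
if __name__=="__main__":
    w=env.camera(sys.argv[1]);np.savez(sys.argv[2],**w);m2(w,np.array([.5722,.1838]))
E
python3 m2.py wrist w7.npz
```

```text
ptr centroid (0.0325, -2.964) area 461
tip [(0.0393, -3.013), (0.0394, -2.999), (0.0401, -2.987), (0.0404, -2.96)]
box [(0.0419, -2.955), (0.0337, 3.063), (0.0232, -2.968), (0.0336, -2.692)]
line (0.0418, 2.962) 182 2.961
```

>>> {"op": "servo_tool", "data": {
  "increments": [
    [45,0,-8,0,0,0],
    [85,0,-8,0,0,0],
    [90,0,-8,0,0,0],
    [90,20,-8,0,0,0],
    [90,27,-8,0,0,0],
    [90,30.5,-8,0,0,0],
    [90,31,-4,0,0,0],
    [90,31,0,0,0,0],
    [90,31,3,0,0,0],
    [90,31,3,0,0,0]
  ]
}}

```text
time: 14.3
tcp_pos: [0.5753, 0.1274, 0.0644]
eef_rot: [-0.073, 1.57, -0.074]
wrist_force: [-0.1, -3.9, 2.1]
gripper_width: 0.0002
```

```bash
python3 -c "
from h import *;from m2 import m2
w=env.camera('wrist');s=env.sense();print(s['time'],s['tcp_pos'],s['wrist_force']);np.savez('w8.npz',**w)
m2(w,np.array([.5722,.1838+.0007*-s['wrist_force'][1]]))"
```

```text
14.35 [0.57504016 0.12750247 0.06434573] [-1.83507786 -3.06602964  1.78765249]
ptr centroid (0.1201, -1.756) area 4241
tip [(0.1524, -1.891), (0.1525, -1.907), (0.1527, -1.91), (0.1534, -1.909)]
box [(0.1534, -1.909), (0.0766, -2.007), (0.0766, -1.607), (0.1552, -1.68)]
line (0.0462, 1.363) 21 1.363
line (0.0459, 1.84) 13 1.84
line (0.0463, 1.147) 14 1.147
line (0.0425, -3.116) 317 -3.116
```

>>> {"op": "servo_tool", "data": {
  "increments": [
    [0,0,3,0,0,0],
    [0,0,5.5,0,0,0],
    [0,0,5.5,0,0,0]
  ]
}}

```text
time: 14.65
tcp_pos: [0.5806, 0.1278, 0.0643]
eef_rot: [0.227, 1.571, 0.227]
wrist_force: [-0.6, -4.6, 1.8]
gripper_width: -0.0001
```

```bash
python3 -c "
from h import *;from m2 import m2
w=env.camera('wrist');s=env.sense();print(s['time'],s['tcp_pos'],s['wrist_force']);np.savez('w9.npz',**w)
m2(w,np.array([.5722,.1838+.0007*-s['wrist_force'][1]]))" | grep -v box
```

```text
14.7 [0.58043516 0.12781675 0.06428961] [-0.88060879 -4.07295633  2.2590554 ]
ptr centroid (0.118, -1.723) area 4911
tip [(0.1498, -1.874), (0.1504, -1.873), (0.1512, -1.875), (0.1519, -1.875)]
line (0.0459, 1.49) 18 1.49
line (0.0462, 1.276) 14 1.276
line (0.0445, -3.007) 165 -3.007
```

>>> {"op": "servo_tool", "data": {
  "increments": [
    [0,0,1.5,0,0,0],
    [0,0,1.5,0,0,0],
    [0,-10,1.5,0,0,0],
    [0,-30,1.5,0,0,0],
    [-45,-30,-5,0,0,0],
    [-90,-30,-8,0,0,0],
    [-90,-30,-8,0,0,0],
    [-90,-30,-8,0,0,0]
  ]
}}

```text
time: 15.5
tcp_pos: [0.5726, 0.0977, 0.155]
eef_rot: [0.405, 1.569, 0.405]
wrist_force: [0.2, -0.7, -0.4]
gripper_width: -0.0001
```

```bash
python3 m2.py wrist w10.npz; python3 meas.py w10.npz pics/p10.png
```

```text
ptr centroid (0.0323, -2.964) area 450
tip [(0.0388, -2.922), (0.039, -2.908), (0.0394, -2.983), (0.0397, -2.956)]
box [(0.0419, -2.963), (0.0336, 3.06), (0.0232, -2.96), (0.0338, -2.696)]
line (0.046, 1.502) 13 1.502
line (0.0446, -2.984) 81 -2.985
C [0.5723 0.1837] line -2.993 ptr -2.898 diff -0.095 247.0 130.0 89.0
```

View pics/p10.png

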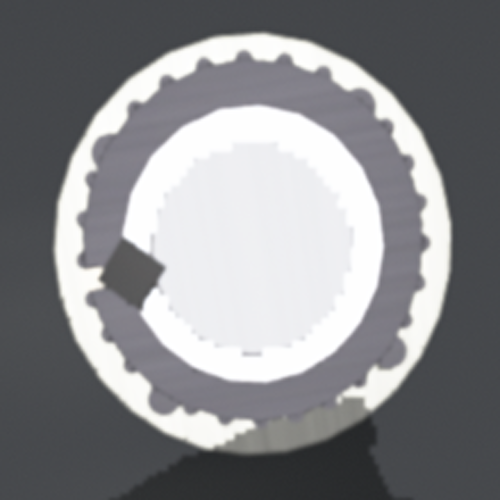

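```bash
python3 - <<'E'
from h import *
c=env.camera("scene");a=dict(np.load("scene0.npz"))["color"]
for n,(u,v) in dict(vial=(292,231),ring=(345,267),tin=(243,216),spanner=(358,337),beaker=(428,262),jar=(442,182),solvent=(100,330),key=(245,272),small=(224,298)).items():
    r=18;d=cv2.absdiff(a,c["color"])[v-r:v+r,u-r:u+r].max(2);print(n,int((d>40).sum()))
s=env.sense();print(s["time"],s["wrist_force"].round(1),s["joint_vel"].round(3))
print(env.hand_in())
E
```

```text
vial 878
ring 351
tin 941
spanner 0
beaker 0
jar 0
solvent 0
key 0
small 0
15.6 [-0.1  0.5 -0.6] [-0.005  0.01  -0.001  0.    -0.     0.003 -0.002]
the job is handed in; nothing more can be done
None
```

The job is done and handed in at 15.6 s of the 67 s allowed; no verdict was reported.

- **Stop key:** I pressed the large key until it bottomed, at about 62 N on the wrist, which is under the 120 N limit. It came back up to 82 mm. I never went near the small key, and the before/after pictures show no change there.
- **Collar:** I turned it anticlockwise with the shut fingertips, circling the rim at about 4 N. I saw the line just about at the pointer at the first meeting, then stopped at the second. I nudged the last 0.36 rad in small steps and backed straight off.
- **Final line position:** With the tool clear, one method put the line at -2.985 rad and the pointer at -2.963 rad. That is about 0.02 rad short, not past it.
    - **Disagreement:** A cruder second method gave 0.10 rad short. It has a known bias on the pointer, and the picture shows the line end right at the pointer tip.
    - **Turn count:** I judged it from those sightings and the distance circled, because the line was hidden by the gripper for part of each turn.
- **Bystanders:** The spanner, beaker, jar and solvent bottle show no change. The areas around the vial, tin and ring did change in the picture. I put that down to the arm or its shadow in front of them, as the path kept clear of them, but I did not check those three separately.

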